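# Set the plugs of a stone split finger-tight

## Task

Three steel plugs stand loose between their feathers in the drilled stone block. With the fingertips, push them down one after the other, starting at the block's broken end and working along the row to its sawn end: press each lightly straight down until it nips and stops sliding (finger-tight), without forcing it further. Do not pull up or lift any plug, and leave the tools and pieces around as they lie.

Things in the scene. Friction and masses are not known exactly. Their poses are not given: they have to be found in the camera images.
- block: Heavy reddish sandstone block, 320 x 180 x 90 mm, on two 30 mm battens; does not move, may lie at any yaw. Origin: centre of its footprint on the bench; its top face is 120 mm higher. Its x axis runs from the broken end (ragged, a corner gone) to the sawn end (flat, square). Three plugs stand in a row at block x = -90, 0, +90 mm, y = +30 mm, each between dark steel feathers whose ears stand 9 mm above the stone.
- broken_end (a point): Point on the block's top edge at its rough, broken end.
- sawn_end (a point): Point on the block's top edge at its flat, sawn end.
- head_broken (a point): Centre of the flat top (the head, 22 mm along the row x 16 mm across it) of the steel plug at the broken end: the highest point of the plug, which stands upright. It goes down as the plug is pushed down; when the plug is finger-tight it is 42 mm above the stone's top face, before that 52 to 58 mm.
- plug_broken (a joint): How far the plug at the broken end has slid down, m. Starts loose at 0 to 0.006; slides down under a push of about 3 to 4 N and stays where it is left. At 0.016 the feathers nip it and it slides no more (finger-tight). Pushed on, plug and feathers give like a stiff spring, 3.5 N per mm, and come back when let go: stop at 10 to 15 N, keep under 30 N. Pulled up, the value falls below its start (it can go to -0.03).
- head_middle (a point): Centre of the flat top (the head, 22 mm along the row x 16 mm across it) of the steel plug in the middle: the highest point of the plug, which stands upright. It goes down as the plug is pushed down; when the plug is finger-tight it is 42 mm above the stone's top face, before that 52 to 58 mm.
- plug_middle (a joint): How far the plug in the middle has slid down, m. Starts loose at 0 to 0.006; slides down under a push of about 3 to 4 N and stays where it is left. At 0.016 the feathers nip it and it slides no more (finger-tight). Pushed on, plug and feathers give like a stiff spring, 3.5 N per mm, and come back when let go: stop at 10 to 15 N, keep under 30 N. Pulled up, the value falls below its start (it can go to -0.03).
- head_sawn (a point): Centre of the flat top (the head, 22 mm along the row x 16 mm across it) of the steel plug at the sawn end: the highest point of the plug, which stands upright. It goes down as the plug is pushed down; when the plug is finger-tight it is 42 mm above the stone's top face, before that 52 to 58 mm.
- plug_sawn (a joint): How far the plug at the sawn end has slid down, m. Starts loose at 0 to 0.006; slides down under a push of about 3 to 4 N and stays where it is left. At 0.016 the feathers nip it and it slides no more (finger-tight). Pushed on, plug and feathers give like a stiff spring, 3.5 N per mm, and come back when let go: stop at 10 to 15 N, keep under 30 N. Pulled up, the value falls below its start (it can go to -0.03).
- folding_rule: Closed yellow folding rule, 163 x 17 x 14 mm, lying on the block's top beside the row, its centre about 65 mm from the row. Origin: centre of its underside; length along its y. Leave alone.
- pencil: Green pencil, 136 mm long, 7 mm thick, lying on the block's top beyond the rule. Origin: centre of its underside; length along its y. Leave alone.
- spare_plug: A spare steel plug, 22 x 70 x 16 mm, lying flat on the bench beside the block. Origin: centre of its underside; length along its y. Leave alone.
- chip: Broken piece of sandstone, 30 x 58 x 38 mm, on the bench off the broken end. Origin: centre of its underside. Leave alone.
- iron_hammer: Iron dummy hammer, 203 x 46 x 46 mm, on the bench to the left. Origin: centre of its underside; length along its y. Leave alone.

How it is judged:
By the outcome, as a careful person would: the job done as asked, in the order asked, and still so for the second after the job is handed in, with the robot touching nothing.
It also fails if it takes over 46 s, if anything falls off the work surface, if the arm or the gripper's body presses on something with over 40 N, if the wrist force passes 120 N, or if a joint passes its speed limit or range.

## Robot

A 6-joint arm with a two-finger parallel gripper is mounted at the origin on a cart in front of the work surface, level with it; the furniture and walls round the work are solid. World frame = base frame: x ahead of the robot, y to its left, z up, the work surface at z = 0. Lengths are in mm, angles in degrees, forces in N, time in s.
With the tool pointing down it reaches from about 375 to 750 mm from the base axis. Payload 9 kg.
Tool frame: the origin (TCP) lies midway between the tips of the shut fingers; the grasp point (between the pads) lies 19 mm behind it; z points along the fingers, y is the direction in which the jaws open and shut (so a half turn about z gives the same grasp; the last joint's range is limited). The gripper opens to 85 mm and grips with 20 to 120 N. Pads are 22 mm wide; open, the fingers measure 114 mm over their backs; the gripper's body (76 mm by 85 mm) begins 54 mm behind the grasp point. The pads swing forward as they close: fully open they stand 13 mm farther back than shut.
Start: joints at [63.329, 5.964, 5.575, 89.605, 0, 77.527], TCP at [147.166, 581.703, 231.331] pointing down, gripper open.
Joint ranges: [-171.21, 171.21], [-48.23, 106.86], [-62.78, 66.21], [-105.2, 120.99], [-86.42, 89.51], [-180, 180]. Speed limits (degrees/s): [127.2, 127.2, 147.25, 180, 180, 180].

## Interface

Orientations are given as [roll, pitch, yaw] about the fixed x, y, z axes, in that order (R = Rz(yaw) Ry(pitch) Rx(roll)).
In Python, from bench import sensors, eyes, sign_off gives the robot as it stands.
- The arm moves only by the shell command python3 -m crank 'ROWS' [FORCE]. ROWS is JSON, a list of rows, each a list of 3 entries, a list of its own where there are three numbers: the closure, from 0 (fully open) to 1 (shut), then the shift along the tool's x, y, z each as a share of 750 mm, from -1 to 1, then the turn, a rotation vector about the tool's x, y, z each as a share of 30 degrees, from -1 to 1. In form: [[jaw, [dx, dy, dz], [ax, ay, az]], ...]. A call has 1 to 8 rows; each row is the pose to reach, as a shift and turn from the pose commanded when the call began, along the tool's axes at that moment; what a row does not reach only later rows make up. A row lasts 1/10 s, in which the tool goes at most 50 mm and 8.59 degrees, less where a joint would pass 70% of its speed; a pose out of reach is approached as far as the arm can. A call with a number of a shift or a turn outside -1 to 1 is refused whole. A call with a gripper value outside its range is refused whole. The fingers move at their own pace and stop on an object; FORCE is the grip in N (left out, the last holds). Time passes only in rows, so rows that repeat a pose let the fingers close. It gives the time, the measured TCP pose, the force and the opening at its end, in the units of the state.
- sensors.state(): the state, without advancing time (a new reading comes with each control period).
- eyes.capture(name): name is "scene" or "top" or "wrist"; returns the picture (400x640x3 uint8, red, green, blue); there is no depth.
- eyes.camera_model(name): a dict with "vfov" (degrees; the focal length in pixels is half the picture's height over the tangent of half this angle, whatever the lens; pixels are square), "cx", "cy" (the principal point, pixels), "dist_coeffs" ([k1, k2, p1, p2, k3] as OpenCV has them; the pictures are not rectified), "view" (4x4, takes a point from world to camera coordinates). Camera axes: x right, y up, looking along -z (the intrinsics and any distortion apply to the point x, -y, -z); pixel columns grow to the right and rows downward; lengths in mm; the calibration is good to about 2 mm. A picture is of the moment at which its call begins: read the wrist's pose just before it. camera_model takes no time and is no camera call; for the wrist camera it gives the pose at the moment of the call.
- sign_off(): hands the job in, once; it reports no verdict.
Trained networks look in the newest picture that a camera, given by its name, has taken for a name from the list of things; names that differ only in an ending like _2 or _b are one class to them, and where a whole thing is asked for, a point or a joint stands for the part that bears it (a point fixed in the world has none). Each returns a list of dicts, best first, with "score" (0 to 1); they miss things now and then, are a little off and sometimes report something else, mostly with a low value. They report only what shows in the picture. A call takes as long as a camera call.
- eyes.boxes_of(camera, thing): "box" ([centre column, centre row, width, height] in pixels, round what is visible of it).
- eyes.outline_of(camera, thing): "mask" (400x640 bool, what is visible of it) and "box" ([centre column, centre row, width, height] in pixels, round what is visible of it).
The state is a dict: "t": time; "qpos": joint angles; "qd": joint speeds; "effort": joint torques, N m; "tcp_pos": TCP position; "eef_rot": TCP orientation; "ft_force": force on the tool from outside, world axes, zero at the start; "torque": the same for the moment, N m; "width": finger opening in mm.
Only numpy, scipy, OpenCV 4.12 (cv2) and the standard library are available. Lean on these libraries where they do the work, as an engineer would, in place of code of your own. Each camera call takes 0.05 s, during which the arm holds its last target. There are 200 camera calls.

## Working session

There is one attempt and no reset: what is moved stays moved. The work goes in short steps, Python scripts to look and compute and a shell command to move; the robot and the scene stay as the last step left them, time stands still between calls to the robot, and variables do not carry over. Pictures are saved under pics/ and viewed, about 8 in all and at most 12, crops included, and the job is handed in when it is done.

```bash
mkdir -p pics; ls
cat > h.py <<'E'
import numpy as np, cv2
from bench import sensors, eyes
def cap(n,f=None):
    im=eyes.capture(n)
    if f: cv2.imwrite('pics/'+f,im[:,:,::-1])
    return im
def K(m):
    f=200/np.tan(np.radians(m['vfov'])/2)
    return np.array([[f,0,m['cx']],[0,f,m['cy']],[0,0,1.]]),np.array(m['dist_coeffs'],float)
F=np.diag([1.,-1,-1])
def proj(m,P):
    V=np.array(m['view']);k,d=K(m)
    R=F@V[:3,:3];t=F@V[:3,3]
    return cv2.projectPoints(np.atleast_2d(np.array(P,float)),cv2.Rodrigues(R)[0],t,k,d)[0][:,0]
def ray(m,uv):
    V=np.array(m['view']);k,d=K(m)
    n=cv2.undistortPoints(np.array([[uv]],float),k,d)[0,0]
    R=F@V[:3,:3];t=F@V[:3,3]
    return -R.T@t, R.T@np.array([n[0],n[1],1])
def atz(m,uv,z):
    c,r=ray(m,uv); return c+r*(z-c[2])/r[2]
E
python3 - <<'E'
from h import *
ms={}
for n in ['scene','top','wrist']:
    m=eyes.camera_model(n);cap(n,n+'0.png')
    print(n,m['vfov'],m['cx'],m['cy'],m['dist_coeffs'],np.round(ray(m,(320,200))[0]))
    for th in ['block','head_broken','folding_rule','chip','pencil']:
        print(th,[(round(b['score'],2),np.round(b['box'])) for b in eyes.boxes_of(n,th)[:4]])
s=sensors.state();print(s['t'],s['tcp_pos'],s['eef_rot'],s['ft_force'],s['width'])
E
python3 -c "
import cv2,numpy as np
a=[cv2.imread('pics/%s0.png'%n) for n in ('scene','top')]
cv2.imwrite('pics/c0.png',cv2.resize(np.vstack(a),(480,600)))"
```

```text
pics
scene 51.809994211240635 325.01566153251895 198.0431668162074 [-0.0698144  0.         0.         0.         0.       ] [-33.  94. 980.]
block [(0.98, array([347., 218., 116., 125.]))]
head_broken [(0.55, array([311., 217.,  12.,  24.]))]
folding_rule []
chip [(0.55, array([309., 282.,  18.,  13.])), (0.38, array([335., 196.,  10.,  21.]))]
pencil [(0.53, array([368., 211.,  24.,  23.])), (0.19, array([346., 218., 115., 124.]))]
top 42.20262700939755 312.86528406952516 197.8754470165084 [0.02807441 0.         0.         0.         0.        ] [ 367.  229. 1264.]
block [(0.48, array([325., 187.,  10.,  15.]))]
head_broken [(0.5, array([312., 222.,  10.,  15.]))]
folding_rule [(0.68, array([355., 193.,  33.,  66.])), (0.18, array([344., 150.,  12.,  18.]))]
chip [(0.55, array([322., 275.,  25.,   9.])), (0.31, array([341., 192., 116., 148.]))]
pencil [(0.53, array([340., 193., 120., 153.])), (0.5, array([367., 196.,  18.,  51.]))]
wrist 61.00150620698687 319.10734687078093 187.76772054611797 [-0.06965856  0.          0.          0.          0.        ] [ 69. 602. 373.]
block [(0.72, array([139., 396.,  36.,   9.]))]
head_broken [(0.32, array([139., 396.,  37.,   9.]))]
folding_rule []
chip []
pencil []
0.9 [147.16570392 581.71990926 231.33908588] [1.79991836e+02 1.87610493e-03 1.65800964e+02] [-0.0039603  -0.38629855 -0.7279227 ] 85.53990999064236
```

View pics/top0.png

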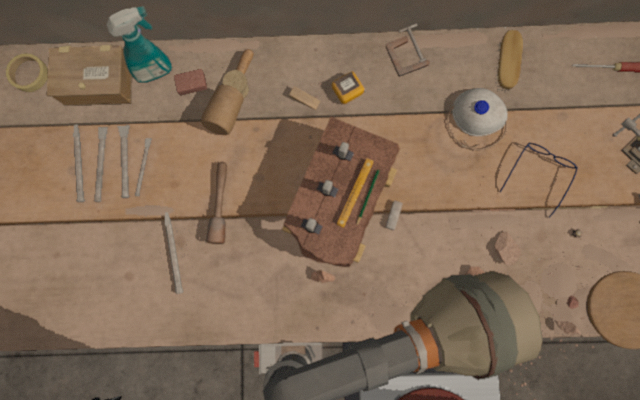

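View pics/scene0.png

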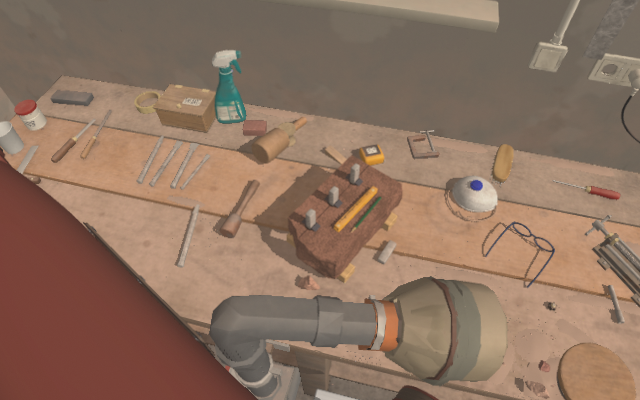

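Top view: plugs at about (312,226), (328,188) and (344,151). The chip at (321,275) and the ragged edge are at the lower end, so that end is the broken one. The scene view agrees, with head tops at about (310,212), (334,187) and (355,167).

Run:
```python
from h import *
a=eyes.camera_model('top');b=eyes.camera_model('scene')
for p,q in [((312,222),(310,212)),((327,184),(334,187)),((344,148),(355,167))]:
    c1,r1=ray(a,p);c2,r2=ray(b,q)
    A=np.c_[r1,-r2];x=np.linalg.lstsq(A,c2-c1,rcond=None)[0]
    P=c1+r1*x[0];Q=c2+r2*x[1];print(np.round((P+Q)/2),np.linalg.norm(P-Q).round(1),np.round(atz(a,p,175)))
print('chip',atz(a,(321,275),0),'rule',atz(a,(355,193),130))
for n in ['head_broken','head_middle','head_sawn']:
  for v in ('top','scene'):
    print(n,v,[(round(o['score'],2),np.round(o['box'],1)) for o in eyes.boxes_of(v,n)[:5]])
m=eyes.camera_model('wrist');s=sensors.state()
V=np.array(m['view']);from scipy.spatial.transform import Rotation as R
T=R.from_euler('xyz',s['eef_rot'],degrees=True).as_matrix()
print('cam in tool',(T.T@(ray(m,(320,200))[0]-s['tcp_pos'])).round(),'\n',(T.T@np.linalg.inv(V[:3,:3])).round(2),'\ntool\n',T.round(3))
```

```text
[494. 257. 171.] 2.7 [494. 256. 175.]
[574. 220. 178.] 2.9 [575. 222. 175.]
[653. 182. 176.] 1.1 [653. 182. 175.]
chip [385.26438684 241.74663268   0.        ] rule [560.9678919 159.902974  130.       ]
head_broken top [(0.5, array([312.2, 222.3,  10.1,  14.7]))]
head_broken scene [(0.55, array([310.9, 217.2,  11.6,  23.7]))]
head_middle top [(0.68, array([326.2, 185.8,   9.6,  12.5]))]
head_middle scene []
head_sawn top [(0.51, array([343. , 150.7,   9.3,  18. ])), (0.36, array([327.8, 186.9,   8.3,  17.1]))]
head_sawn scene []
cam in tool [  81.    1. -142.] 
 [[-0.    0.95  0.31]
 [ 1.    0.   -0.  ]
 [-0.    0.31 -0.95]] 
tool
 [[-0.969  0.245  0.   ]
 [ 0.245  0.969  0.   ]
 [-0.     0.    -1.   ]]
```

```bash
python3 -m crank '[[0,[-0.722,-0.338,-0.092],[0,0,0.36]],[0,[-0.722,-0.338,-0.092],[0,0,0.36]],[0,[-0.722,-0.338,-0.092],[0,0,0.36]],[0,[-0.722,-0.338,-0.092],[0,0,0.36]],[0,[-0.722,-0.338,-0.092],[0,0,0.36]],[0,[-0.722,-0.338,-0.092],[0,0,0.36]],[0,[-0.722,-0.338,-0.092],[0,0,0.36]],[0,[-0.722,-0.338,-0.092],[0,0,0.36]]]'
python3 - <<'E'
from h import *
from scipy.spatial.transform import Rotation as R
s=sensors.state();T=R.from_euler('xyz',s['eef_rot'],degrees=True).as_matrix()
print(s['eef_rot'],s['tcp_pos'],(T.T@(np.array([610,203,300])-s['tcp_pos'])/750).round(3))
E
```

```text
t: 2.0
tcp_pos: [456.1, 328.5, 277.6]
eef_rot: [180.0, 0.0, 155.0]
ft_force: [0.7, 0.3, 0.5]
width: 85.1
[1.79968003e+02 2.07888839e-02 1.54996746e+02] [456.10087851 328.51472643 277.64617685] [-0.257 -0.065 -0.03 ]
```

```bash
python3 -m crank '[[0,[-0.257,-0.065,-0.03],[0,0,0]],[0,[-0.257,-0.065,-0.03],[0,0,0]],[0,[-0.257,-0.065,-0.03],[0,0,0]],[0,[-0.257,-0.065,-0.03],[0,0,0]],[0,[-0.257,-0.065,-0.03],[0,0,0]],[0,[-0.257,-0.065,-0.03],[0,0,0]],[0,[-0.257,-0.065,-0.03],[0,0,0]]]'
cat > look.py <<'E'
import sys,pickle
from h import *
n=sys.argv[1]
s=sensors.state();m=eyes.camera_model('wrist');im=cap('wrist',n+'.png')
pickle.dump((m,s),open(n+'.pkl','wb'))
for k in ['head_broken','head_middle','head_sawn']:
    print(k,[(round(o['score'],2),np.round(o['box'],1)) for o in eyes.boxes_of('wrist',k)[:4]])
print(s['t'],s['tcp_pos'],s['eef_rot'])
E
python3 look.py w1
```

```text
t: 2.7
tcp_pos: [608.2, 205.1, 299.8]
eef_rot: [180.0, -0.0, 155.0]
ft_force: [0.4, 1.3, -0.1]
width: 85.4
head_broken [(0.65, array([318.1,  18.3,  25. ,  27.4])), (0.24, array([321.7, 129.5,  19.8,  38. ]))]
head_middle [(0.77, array([319.1, 127.7,  19.4,  30.2]))]
head_sawn [(0.67, array([318.1, 223.6,  21. ,  48. ]))]
2.7 [608.22768615 205.13432463 299.81572386] [ 1.79985059e+02 -1.30339633e-02  1.55038412e+02]
```

View pics/w1.png

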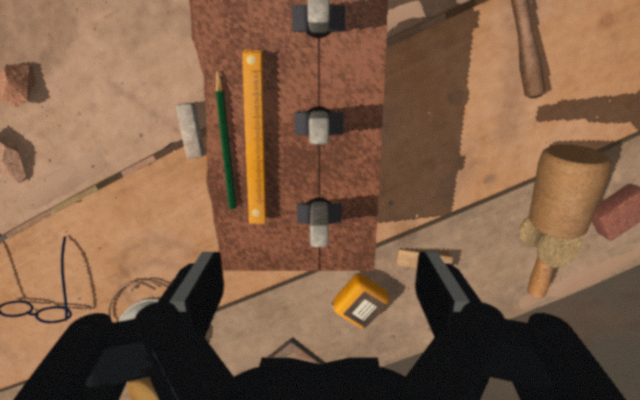

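The far (image-bottom) end is straight and square, so it is the sawn end. The broken plug is at the top of the image (318,18), the middle one at (319,128) and the sawn one at (318,224). Next I'll take a second view, shifted along the row and sideways, and zoom in.

```bash
python3 -m crank '[[0,[0.08,0.1,0],[0,0,0]],[0,[0.08,0.1,0],[0,0,0]],[0,[0.08,0.1,0],[0,0,0]],[0,[0.08,0.1,0],[0,0,0]],[0,[0.08,0.1,0],[0,0,0]]]'
python3 look.py w2
python3 - <<'E'
import cv2,numpy as np
a=cv2.imread('pics/w1.png')[0:265,270:370];b=cv2.imread('pics/w2.png')
cv2.imwrite('pics/w1z.png',cv2.resize(a,None,fx=2.2,fy=2.2,interpolation=cv2.INTER_CUBIC))
E
```

```text
t: 3.4
tcp_pos: [586.1, 297.5, 299.9]
eef_rot: [180.0, 0.0, 155.0]
ft_force: [1.2, 0.2, 0.3]
width: 85.4
head_broken [(0.74, array([229.1,  92.2,  33.9,  27.1])), (0.27, array([134.4, 173.4,  10.4,  47.3]))]
head_middle [(0.72, array([236.8, 194.8,  27.7,  42.3]))]
head_sawn [(0.74, array([184.2, 192.2,  33.2, 148.9])), (0.61, array([241.9, 276.9,  29.9,  58.5]))]
3.4 [586.05719292 297.5185173  299.85008373] [1.79998567e+02 2.21189836e-02 1.55011392e+02]
```

View pics/w2.png

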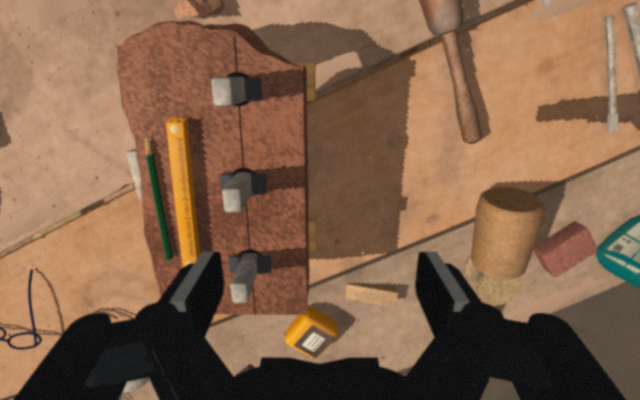

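View pics/w1z.png

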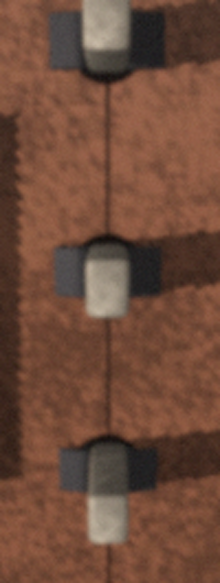

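Run:
```python
import cv2,numpy as np
b=cv2.imread('pics/w2.png')
cs=[cv2.resize(b[y-34:y+34,200:276],None,fx=3.4,fy=3.4,interpolation=cv2.INTER_CUBIC) for y in (92,192,275)]
cv2.imwrite('pics/w2z.png',np.hstack(cs))
```

```text
(no output)
```

View pics/w2z.png

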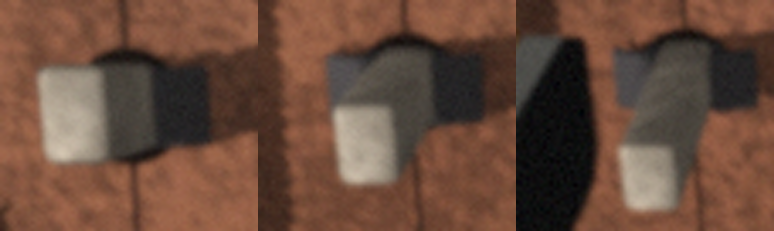

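Run:
```python
from h import *
import pickle
a=pickle.load(open('w1.pkl','rb'))[0];b=pickle.load(open('w2.pkl','rb'))[0]
t=eyes.camera_model('top')
def tri(a,p,b,q):
    c1,r1=ray(a,p);c2,r2=ray(b,q)
    x=np.linalg.lstsq(np.c_[r1,-r2],c2-c1,rcond=None)[0]
    P=c1+r1*x[0];Q=c2+r2*x[1];return ((P+Q)/2).round(1),np.linalg.norm(P-Q).round(1)
print('mid',tri(a,(318.6,130.5),b,(231.4,200.4)))
print('sawn',tri(a,(319,236),b,(238.3,293.2)))
print('br edge',tri(a,(318.6,21.8),b,(222.5,105.6)),'br',atz(b,(221.3,91.5),174))
print('br top/w2',tri(t,(312,222),b,(221.3,91.5)))
```

```text
mid (array([572.3, 222.5, 171.9]), np.float64(0.2))
sawn (array([653.4, 184.9, 177.8]), np.float64(0.3))
br edge (array([500.4, 256.1, 175.6]), np.float64(0.4)) br [490.78119577 260.10261496 174.        ]
br top/w2 (array([492.5, 257.3, 169.2]), np.float64(5.1))
```

```bash
python3 -m crank '[[1,[0.094,-0.098,0],[0,0,0]],[1,[0.094,-0.098,0],[0,0,0]],[1,[0.094,-0.098,0.093],[0,0,0]],[1,[0.094,-0.098,0.093],[0,0,0]],[1,[0.094,-0.098,0.093],[0,0,0]],[1,[0.094,-0.098,0.093],[0,0,0]],[1,[0.094,-0.098,0.093],[0,0,0]],[1,[0.094,-0.098,0.093],[0,0,0]]]' 40
python3 - <<'E'
from h import *
cap('wrist','w3.png');s=sensors.state();print(s['ft_force'],s['tcp_pos'],s['width'])
E
```

```text
t: 4.4
tcp_pos: [492.2, 261.1, 231.5]
eef_rot: [179.9, 0.1, 155.0]
ft_force: [-0.6, 0.0, -1.1]
width: -0.0
[0.39802382 0.05640664 0.32869274] [492.01483482 261.13074688 231.18073888] 0.04189213873856034
```

View pics/w3.png

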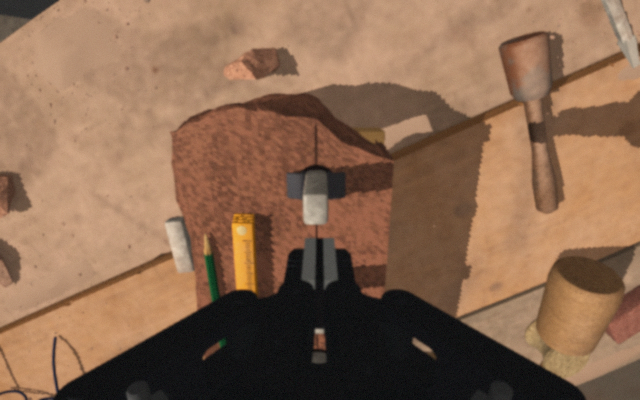

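Fingers shut above the broken plug. Its head's top face shows at about (315,210), with the tips just behind it in the image.

```bash
python3 - <<'E'
from h import *
m=eyes.camera_model('wrist')
print(proj(m,[[491,260.2,175],[492,261,231]]),atz(m,(315,210),174))
E
python3 -m crank '[[1,[0,0,0.04],[0,0,0]],[1,[0,0,0.06],[0,0,0]],[1,[0,0,0.06],[0,0,0]],[1,[0,0,0.06],[0,0,0]]]'
```

```text
[[315.65201334 210.50049163]
 [317.19396048 256.19084932]] [490.88218535 259.79205683 174.        ]
t: 4.85
tcp_pos: [491.1, 261.0, 185.3]
eef_rot: [-180.0, -0.0, 155.0]
ft_force: [1.0, -0.2, 0.1]
width: 0.1
```

```bash
python3 -m crank '[[1,[0,0,0.006],[0,0,0]],[1,[0,0,0.011],[0,0,0]],[1,[0,0,0.015],[0,0,0]],[1,[0,0,0.018],[0,0,0]],[1,[0,0,0.021],[0,0,0]],[1,[0,0,0.024],[0,0,0]],[1,[0,0,0.027],[0,0,0]],[1,[0,0,0.027],[0,0,0]]]'
```

```text
t: 5.65
tcp_pos: [491.4, 261.0, 164.5]
eef_rot: [180.0, 0.0, 155.0]
ft_force: [1.8, 1.7, 2.3]
width: -0.2
```

```bash
python3 -m crank '[[1,[0,0,0.0015],[0,0,0]],[1,[0,0,0.003],[0,0,0]],[1,[0,0,0.0045],[0,0,0]],[1,[0,0,0.0045],[0,0,0]]]'; python3 -m crank '[[1,[0,0,0.001],[0,0,0]],[1,[0,0,0.001],[0,0,0]]]'
```

```text
t: 6.05
tcp_pos: [491.4, 261.1, 161.3]
eef_rot: [180.0, 0.0, 155.0]
ft_force: [3.0, 1.6, 4.2]
width: 0.0
t: 6.25
tcp_pos: [491.4, 261.0, 160.8]
eef_rot: [180.0, 0.0, 155.0]
ft_force: [2.9, 1.5, 5.8]
width: -0.4
```

```bash
python3 -m crank '[[1,[0,0,0.001],[0,0,0]],[1,[0,0,0.001],[0,0,0]]]'; python3 -m crank '[[1,[0,0,0.001],[0,0,0]],[1,[0,0,0.001],[0,0,0]]]'
```

```text
t: 6.45
tcp_pos: [491.5, 261.0, 160.3]
eef_rot: [180.0, 0.0, 155.0]
ft_force: [1.9, 0.6, 6.0]
width: 0.0
t: 6.65
tcp_pos: [491.4, 261.0, 159.8]
eef_rot: [180.0, 0.0, 155.0]
ft_force: [0.8, 0.3, 8.6]
width: 0.2
```

```bash
python3 -m crank '[[1,[0,0,0.001],[0,0,0]],[1,[0,0,0.001],[0,0,0]]]'; python3 -m crank '[[1,[0,0,0.001],[0,0,0]],[1,[0,0,0.001],[0,0,0]]]'
```

```text
t: 6.85
tcp_pos: [491.5, 261.1, 159.3]
eef_rot: [180.0, 0.1, 155.0]
ft_force: [-0.8, -0.7, 11.2]
width: 0.1
t: 7.05
tcp_pos: [491.5, 261.1, 158.8]
eef_rot: [180.0, 0.1, 155.0]
ft_force: [-0.4, 0.3, 11.9]
width: 0.0
```

Broken plug nipped: force rose at about 3.5 N/mm from z≈162 and reached 12 N. I'll lift straight up and move to the middle.

```bash
python3 -m crank '[[1,[0,0,-0.025],[0,0,0]],[1,[0,0,-0.05],[0,0,0]],[1,[0,0,-0.05],[0,0,0]],[1,[-0.119,-0.001,-0.05],[0,0,0]],[1,[-0.119,-0.001,-0.05],[0,0,0]],[1,[-0.119,-0.001,-0.05],[0,0,0]],[1,[-0.119,-0.001,-0.033],[0,0,0]],[1,[-0.119,-0.001,-0.033],[0,0,0]]]'
python3 -c "
from h import *
print(sensors.state()['ft_force'])"
```

```text
t: 7.85
tcp_pos: [569.7, 222.8, 179.1]
eef_rot: [-179.9, -0.2, 155.0]
ft_force: [0.1, 0.2, -1.5]
width: 0.1
[ 0.142486    0.21458774 -1.46614417]
```

```bash
python3 -m crank '[[1,[0,0,0],[0,0,0]],[1,[0,0,0],[0,0,0]]]'
```

```text
t: 8.05
tcp_pos: [571.1, 223.2, 182.5]
eef_rot: [180.0, 0.0, 155.1]
ft_force: [0.4, 0.1, 0.1]
width: 0.1
```

```bash
python3 -m crank '[[1,[-0.001,0,0.006],[0,0,0]],[1,[-0.001,0,0.01],[0,0,0]],[1,[-0.001,0,0.013],[0,0,0]],[1,[-0.001,0,0.016],[0,0,0]],[1,[-0.001,0,0.019],[0,0,0]],[1,[-0.001,0,0.022],[0,0,0]],[1,[-0.001,0,0.025],[0,0,0]],[1,[-0.001,0,0.025],[0,0,0]]]'; python3 -m crank '[[1,[0,0,0.0015],[0,0,0]],[1,[0,0,0.0025],[0,0,0]],[1,[0,0,0.0025],[0,0,0]]]';python3 -m crank '[[1,[0,0,0.001],[0,0,0]],[1,[0,0,0.001],[0,0,0]]]'
```

```text
t: 8.85
tcp_pos: [572.3, 222.3, 163.2]
eef_rot: [180.0, -0.0, 155.0]
ft_force: [-1.3, 0.6, 2.9]
width: -0.2
t: 9.15
tcp_pos: [572.4, 222.3, 161.6]
eef_rot: [180.0, -0.0, 155.0]
ft_force: [-2.5, 0.8, 3.6]
width: 0.3
t: 9.35
tcp_pos: [572.4, 222.3, 161.0]
eef_rot: [180.0, 0.0, 155.0]
ft_force: [-2.6, 1.0, 4.3]
width: 0.0
```

```bash
python3 -m crank '[[1,[0,0,0.001],[0,0,0]],[1,[0,0,0.001],[0,0,0]]]'; python3 -m crank '[[1,[0,0,0.001],[0,0,0]],[1,[0,0,0.001],[0,0,0]]]'; python3 -m crank '[[1,[0,0,0.0008],[0,0,0]],[1,[0,0,0.0008],[0,0,0]]]'
```

```text
t: 9.55
tcp_pos: [572.5, 222.3, 160.5]
eef_rot: [180.0, 0.0, 155.0]
ft_force: [-3.8, 1.6, 5.8]
width: 0.1
t: 9.75
tcp_pos: [572.5, 222.3, 160.1]
eef_rot: [180.0, 0.0, 155.0]
ft_force: [-5.4, 1.8, 7.9]
width: -0.5
t: 9.95
tcp_pos: [572.5, 222.3, 159.7]
eef_rot: [180.0, 0.0, 155.0]
ft_force: [-4.8, 0.4, 9.7]
width: -0.2
```

```bash
python3 -m crank '[[1,[0,0,0.001],[0,0,0]],[1,[0,0,0.001],[0,0,0]]]'; python3 -m crank '[[1,[0,0,0.0006],[0,0,0]],[1,[0,0,0.0006],[0,0,0]]]'
```

```text
t: 10.15
tcp_pos: [572.5, 222.3, 159.1]
eef_rot: [180.0, 0.0, 155.0]
ft_force: [-6.1, 1.3, 10.9]
width: -0.0
t: 10.35
tcp_pos: [572.5, 222.3, 158.9]
eef_rot: [180.0, 0.0, 155.0]
ft_force: [-6.3, 0.2, 12.4]
width: 0.4
```

```bash
python3 -m crank '[[1,[0,0,-0.03],[0,0,0]],[1,[0,0,-0.058],[0,0,0]],[1,[0,0,-0.058],[0,0,0]],[1,[-0.119,0,-0.058],[0,0,0]],[1,[-0.119,0,-0.058],[0,0,0]],[1,[-0.119,0,-0.058],[0,0,0]],[1,[-0.119,0,-0.04],[0,0,0]],[1,[-0.119,0,-0.04],[0,0,0]]]'; python3 -m crank '[[1,[0,0,0],[0,0,0]],[1,[0,0,0],[0,0,0]]]'
```

```text
t: 11.15
tcp_pos: [651.8, 184.8, 184.5]
eef_rot: [-179.9, -0.2, 155.0]
ft_force: [-0.5, -0.1, -0.7]
width: -0.3
t: 11.35
tcp_pos: [652.8, 185.2, 188.3]
eef_rot: [180.0, 0.0, 155.1]
ft_force: [-0.1, 1.2, 0.1]
width: -0.0
```

```bash
python3 -m crank '[[1,[0,0,0.009],[0,0,0]],[1,[0,0,0.013],[0,0,0]],[1,[0,0,0.017],[0,0,0]],[1,[0,0,0.021],[0,0,0]],[1,[0,0,0.025],[0,0,0]],[1,[0,0,0.029],[0,0,0]],[1,[0,0,0.033],[0,0,0]],[1,[0,0,0.033],[0,0,0]]]'; python3 -m crank '[[1,[0,0,0.0015],[0,0,0]],[1,[0,0,0.003],[0,0,0]],[1,[0,0,0.003],[0,0,0]]]';python3 -m crank '[[1,[0,0,0.001],[0,0,0]],[1,[0,0,0.001],[0,0,0]]]'
```

```text
t: 12.15
tcp_pos: [653.2, 184.7, 162.3]
eef_rot: [180.0, -0.0, 155.0]
ft_force: [-1.2, 1.7, 2.8]
width: -0.2
t: 12.45
tcp_pos: [653.4, 184.5, 160.9]
eef_rot: [180.0, 0.0, 155.0]
ft_force: [-3.2, 2.4, 6.0]
width: -0.0
t: 12.65
tcp_pos: [653.4, 184.6, 160.5]
eef_rot: [180.0, 0.0, 155.0]
ft_force: [-3.8, 1.9, 7.4]
width: -0.1
```

```bash
python3 -m crank '[[1,[0,0,0.001],[0,0,0]],[1,[0,0,0.001],[0,0,0]]]'; python3 -m crank '[[1,[0,0,0.001],[0,0,0]],[1,[0,0,0.001],[0,0,0]]]'; python3 -m crank '[[1,[0,0,0.0008],[0,0,0]],[1,[0,0,0.0008],[0,0,0]]]'
```

```text
t: 12.85
tcp_pos: [653.4, 184.6, 160.0]
eef_rot: [180.0, 0.0, 155.0]
ft_force: [-4.1, 1.3, 8.7]
width: -0.1
t: 13.05
tcp_pos: [653.5, 184.6, 159.5]
eef_rot: [180.0, 0.1, 155.0]
ft_force: [-4.8, 0.7, 10.1]
width: 0.0
t: 13.25
tcp_pos: [653.5, 184.5, 159.2]
eef_rot: [180.0, 0.1, 155.0]
ft_force: [-5.5, 1.9, 11.0]
width: -0.0
```

```bash
python3 -m crank '[[1,[0,0,-0.04],[0,0,0]],[1,[0,0,-0.1],[0,0,0]],[1,[0,0,-0.188],[0,0,0]],[1,[0.145,0.098,-0.188],[0,0,0]],[1,[0.145,0.098,-0.188],[0,0,0]],[1,[0.145,0.098,-0.188],[0,0,0]],[1,[0.145,0.098,-0.188],[0,0,0]],[1,[0.145,0.098,-0.188],[0,0,0]]]'; python3 -m crank '[[1,[0,0,0],[0,0,0]],[1,[0,0,0],[0,0,0]]]'; python3 look.py w4
python3 - <<'E'
from h import *
import pickle
m=pickle.load(open('w4.pkl','rb'))[0]
H=[[491,260.2],[572.3,222.5],[653.4,184.9]]
for z in (162,168,175): print(z,proj(m,[h+[z] for h in H]).round(1).tolist())
b=cv2.imread('pics/w4.png')
im=cv2.resize(b[40:330,110:310],None,fx=2,fy=2,interpolation=cv2.INTER_CUBIC);cv2.imwrite('pics/w4z.png',im)
E
```

```text
t: 14.05
tcp_pos: [585.9, 297.3, 298.5]
eef_rot: [-180.0, 0.0, 155.1]
ft_force: [-0.4, -0.0, -0.3]
width: 0.1
t: 14.25
tcp_pos: [586.5, 295.9, 298.2]
eef_rot: [-180.0, -0.0, 154.9]
ft_force: [0.0, -0.5, -1.0]
width: 0.0
head_broken [(0.98, array([230.9,  91.9,  27.4,  25. ]))]
head_middle [(0.64, array([239.2, 190.1,  24.5,  36.7]))]
head_sawn [(0.57, array([246.2, 271.9,  24.3,  38.9]))]
14.25 [586.51316575 295.87307456 298.16889152] [-1.79968778e+02 -1.56815237e-02  1.54908805e+02]
162 [[226.6, 90.0], [235.2, 196.1], [243.2, 283.8]]
168 [[224.6, 90.3], [233.6, 198.5], [241.9, 287.4]]
175 [[222.2, 90.6], [231.6, 201.3], [240.3, 291.8]]
```

View pics/w4z.png

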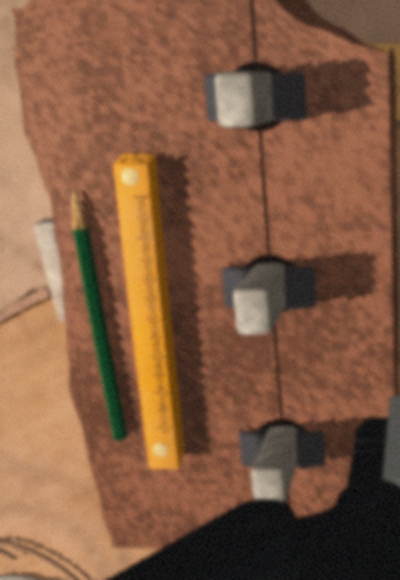

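Head tops show at about (226.5,89.5), (236,195.5) and (244,282). Those match the z = 162 projections to within 2 px, so all three are finger-tight, and the rule and pencil look undisturbed.

```bash
python3 -c "
from bench import sign_off; print(sign_off())"
```

```text
the job is handed in; nothing more can be done
None
```

I pushed the three plugs down with shut fingertips in the order asked: broken end, middle, sawn end. Each was stopped once the force climbed with almost no further travel, at about 12, 12 and 11 N. I then lifted straight off and handed the job in with the arm well clear, about 14.3 s on the clock.

- **Plug heights:** the last wrist picture put all three head tops within 2 pixels of where they should appear at 162 mm, which is finger-tight. The fingers slightly hid the edge of the sawn-end head.
- **Side force:** a sideways force of up to about 6 N built up while pressing the middle and sawn plugs, and went away when I lifted off.
- **Tools and pieces:** the rule and pencil looked undisturbed in that picture. I did not look again at the spare plug, chip and hammer, but the arm never went near them.
- **Which end was broken:** the ragged edge in the pictures and the chip lying off that end agree.

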